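Set the drilling jig's ratchet wheel back one notch

ROBOT

A 7-joint arm with a two-finger parallel gripper is mounted at the origin on the work surface. World frame = base frame: x ahead of the robot, y to its left, z up, the work surface at z = 0. Lengths are in mm, angles in rad, forces in N, time in s.
With the tool pointing down it reaches from about 350 to 775 mm from the base axis. Payload 3.1 kg.
Tool frame: the origin (TCP) lies between the finger pads; the fingertips stand 19 mm ahead of it and the grasp point (between the pads) is the TCP; x points along the fingers, y is the direction in which the jaws open and shut, and the axes are right-handed (so a half turn about x gives the same grasp; the last joint's range is limited). The gripper opens to 85 mm and grips with 20 to 120 N. Pads are 22 mm wide; open, the fingers measure 114 mm over their backs; the gripper's body (76 mm by 85 mm) begins 54 mm behind the grasp point. The pads swing forward as they close: fully open they stand 13 mm farther back than shut.
Start: joints at [-1.234, 0.311, 0.014, 1.512, -0.004, 1.319, -0.027], TCP at [203.367, 511.037, 250.304] pointing down, gripper open.
Joint ranges: [-2.7, 2.7], [-0.3, 1.91], [-1.27, 1.3], [0.12, 2.57], [-1.44, 4.58], [0.2, 2.03], [-3.05, 3.05]. Speed limits (rad/s): [2.79, 2.79, 3.14, 3.14, 3.14, 3.14, 3.14].

INTERFACE

Orientations are given as a unit quaternion [x, y, z, w].
In Python, from bench import robot, eyes gives the robot as it stands.
- The arm moves only by the shell command python3 -m pendant 'ROWS' [FORCE]. ROWS is a JSON object of lists of equal length, an entry for each row: "slide": the shift along the tool's x, y, z in mm, a list of three; "delta_rot": the turn, a rotation vector about the tool's x, y, z in degrees, a list of three; "hand": the finger opening in mm, from 0 to 85.4. In form: {"slide": [[dx, dy, dz], ...], "delta_rot": [[ax, ay, az], ...], "hand": [hand, ...]}. A call has 1 to 10 rows; each row shifts and turns the commanded pose from where the row before left it, along the tool's axes as they then stand; what a row does not reach is not made up. A row lasts 1/12 s, in which the tool goes at most 41.7 mm and 7.16 degrees, less where a joint would pass 70% of its speed; a pose out of reach is approached as far as the arm can. A call with a gripper value outside its range is refused whole. The fingers move at their own pace and stop on an object; FORCE is the grip in N (left out, the last holds). Time passes only in rows, so rows that do not move let the fingers close. It gives the time, the measured TCP pose, the force and the opening at its end, in the units of the state.
- robot.get_obs(): the state, without advancing time (a new reading comes with each control period).
- eyes.camera(name): name is "side" or "top" or "wrist"; returns a dict with "color" (384x512x3 uint8, red, green, blue), "range_z" (384x512 float32, mm along the optical axis (not along the pixel's ray), 0 where there is no reading), "fx", "fy", "cx", "cy" (pixels), "pose" (4x4, takes a point from camera to world coordinates); the wrist camera has in their place "mount" (4x4, takes a point from camera to tool coordinates, whose origin is the TCP and whose axes are the tool frame's). Camera axes: x right, y up, looking along -z (the intrinsics and any distortion apply to the point x, -y, -z); pixel columns grow to the right and rows downward; lengths in mm; the calibration is good to about 2 mm. A picture is of the moment at which its call begins: read the wrist's pose just before it.
- robot.sign_off(): hands the job in, once; it reports no verdict.
The state is a dict: "clock": time; "joints": joint angles; "joint_vel": joint speeds; "effort": joint torques, N m; "eef_pos": TCP position; "tcp_rot": TCP orientation; "force": force on the tool from outside, world axes, zero at the start; "ft_torque": the same for the moment, N m; "opening": opening from 0.0 (shut) to 1.0 (fully open).
Only numpy, scipy, OpenCV 4.12 (cv2) and the standard library are available. Lean on these libraries where they do the work, as an engineer would, in place of code of your own. Each camera call takes 0.05 s, during which the arm holds its last target. There are 200 camera calls.

TASK

The indexing wheel of the drilling jig has been clicked one notch too far. With a fingertip push the red pawl's yellow thumb bar over so that the pawl lifts and stays thrown back, push the wheel backward (clockwise seen from above) by one notch by one of its brass pegs, then push the pawl over again so that it drops and sits fully down in the next notch. Only push, gently, without gripping, and leave the wood block, the tin and the screwdriver where they are.

Things in the scene. Friction and masses are not known exactly. Their poses are not given: they have to be found in the camera images.
- jig: Drilling jig fixed to the bench: plywood base 225 x 270 x 18 mm with a flat dark steel ratchet wheel (radius 82 mm, disc top at z 40 mm). Origin on the wheel's upright axis at bench height, z up; the base spans x -120..105, y -105..165 mm. The pawl lies on the -x side. Wooden blank in the wheel's middle: radius 24 mm, top z 62 mm, nut to z 70 mm.
- pivot (a point): Middle of the pawl's level pivot pin, which runs along the jig's x between two blue cheeks (x -89..-53, y 59..81, top z 70 mm in the jig's frame). It lies at jig x -71, y 70, z 62 mm.
- wheel (a joint): Turn of the wheel (rad), about 0 at the start, positive = backward = clockwise from above; a notch is 0.524. It stays where left; about 2 N at a peg turns it. Pawl down: free play about 0.04 backward, then blocked, and 0.06 forward. If the pawl came down on top or on the sloping back of the next tooth, turning further backward lets it slide into the notch, to a firm stop.
- tooth (a point): A point of the wheel's rim, 71 mm from the axis, z 50 mm: the top of the tooth whose steep face the pawl's nose blocks at the start. 12 aluminium saw teeth 10 mm high stand on the rim between radius 62 and 80 mm, tops at z 50 mm, with gaps 14 mm wide.
- pawl (a joint): Swing of the pawl (rad): 0 = down, nose in the notch; about 0.13 = nose lying on top of a tooth; 1.35 = thrown back against its stop. Its weight makes it fall to 0 below and to 1.35 above the balance point at about 0.7; about 1 N at the thumb bar moves it.
- thumb (a point): Centre of the pawl's yellow thumb bar, 14 mm thick, 36 mm long along the jig's x, atop an upright red lever (14 mm wide, 8 mm thick), 63 mm above the pivot when the pawl is down. Pushed toward the jig's +y it lifts the nose. Thrown back, the lever lies nearly level toward +y and the red bar stands nearly upright; pushing that bar toward -y brings the pawl down.
- nose (a point): Underside of the pawl's nose, 70 mm from the pivot. The red bar that carries it is 14 mm wide, 10 mm thick, reaches 74 mm from the pivot, square to the lever (an L); when down it lies level toward the jig's -y, its top at z 67 mm, the nose at jig x -71, y 0, z 41 mm.
- peg0 (a point): Top centre of a brass peg on the wheel, 10 mm in diameter, 48 mm from the wheel axis, standing from the disc (z 40 mm) to z 85 mm. It is at the jig's +x side (far from the pawl) when the wheel is at 0.
- peg1 (a point): Top centre of the like peg at the jig's +y side when the wheel is at 0.
- peg2 (a point): Top centre of the like peg at the jig's -x side (beside the pawl's nose) when the wheel is at 0.
- peg3 (a point): Top centre of the like peg at the jig's -y side when the wheel is at 0.
- block: Bystander: loose wood block with four dark holes, 130 x 42 x 34 mm, origin at the centre of its underside.
- tin: Bystander: loose green tin, 60 mm in diameter, 75 mm high, origin at the centre of its underside.
- driver: Bystander: loose screwdriver with orange handle, 190 mm long, lying on the bench.

How it is judged (in metres and radians):
On the way, in this order (a step that is already met when the one before it is completed fails the run):
1. the pawl is lifted out of the notch and thrown back (value of joint pawl above 1 rad and value of joint wheel below 0.2 rad), for 0.1 s.
2. the wheel is pushed backward past half a notch (value of joint wheel above 0.3 rad), for 0.1 s.
At the end, for the whole second after the job is handed in: The wheel stands one notch back from its start (0.524 rad, within 0.08), at rest, with the pawl fully down in the notch (joint below 0.03 rad) (value of joint wheel between 0.444 and 0.604 rad and value of joint pawl below 0.03 rad and velocity of joint wheel between -0.05 and 0.05 rad/s); the robot touches nothing.
It fails at once if the wood block is moved more than 15 mm or lifted (distance of block from where it was at the start of the episode above 0.015 m).
It fails at once if the tin is moved more than 15 mm or lifted (distance of tin from where it was at the start of the episode above 0.015 m).
It fails at once if the screwdriver is moved more than 15 mm or lifted (distance of driver from where it was at the start of the episode above 0.015 m).
It fails at once if the jig, its wheel or its pawl is gripped or forced (more than 35 N from the fingers) (contact force between the fingers and jig above 35 N).
It also fails if it takes over 48 s, if anything falls off the work surface, if the arm or the gripper's body presses on something with over 40 N, if the wrist force passes 120 N, or if a joint passes its speed limit or range.

## Working session

There is one attempt and no reset: what is moved stays moved. The work goes in short steps, Python scripts to look and compute and a shell command to move; the robot and the scene stay as the last step left them, time stands still between calls to the robot, and variables do not carry over. Pictures are saved under pics/ and viewed, on a budget of 10 in all, crops included, one or two more only if the job needs it, and the job is handed in when it is done.

```bash
mkdir -p pics; ls
python3 - <<'E'
from bench import robot, eyes
import cv2, numpy as np, pickle
o=robot.get_obs(); print(o)
for n in ("top","side"):
    c=eyes.camera(n); pickle.dump(c,open(n+"0.pkl","wb"))
    print(n,c["fx"],c["fy"],c["cx"],c["cy"],c["pose"].round(3).tolist(),[k for k in c])
    cv2.imwrite(f"pics/{n}0.png",cv2.resize(c["color"][:,:,::-1],(800,600),interpolation=cv2.INTER_CUBIC))
E
```

```text
pics
{'clock': 0.0, 'joints': array([-1.23369504,  0.31175051,  0.01398596,  1.51306093, -0.00436368,
        1.31922085, -0.02722382]), 'joint_vel': array([-2.61533220e-03, -9.63185062e-05,  2.18388549e-03,  1.18902838e-04,
        1.80671376e-03,  2.47639440e-03, -6.01550144e-04]), 'effort': array([-3.77568831e-04, -3.79912663e+01,  1.45785380e-01, -2.30591834e+01,
        1.22518436e-02,  1.38359770e-02,  2.45781251e-06]), 'eef_pos': array([203.13317339, 510.36648914, 249.20584446]), 'tcp_rot': array([ 0.13225937,  0.69458021, -0.13394777,  0.69435134]), 'force': array([-0.12292445,  0.29135642, -0.1076846 ]), 'ft_torque': array([0.01011357, 0.03827601, 0.02710784]), 'opening': 1.0055075871645167}
top 438.68239354524843 438.68239354524843 261.56045346572336 201.00668108559316 [[0.004, 0.996, -0.091, 534.863], [-1.0, 0.004, -0.002, 60.983], [-0.001, 0.091, 0.996, 1165.264], [0.0, 0.0, 0.0, 1.0]] ['color', 'range_z', 'fx', 'fy', 'cx', 'cy', 'pose']
side 396.9802384992963 396.9802384992963 256.6361663409964 191.86891117977535 [[0.905, 0.245, -0.349, 257.471], [-0.426, 0.489, -0.761, -727.552], [-0.016, 0.837, 0.547, 673.125], [0.0, 0.0, 0.0, 1.0]] ['color', 'range_z', 'fx', 'fy', 'cx', 'cy', 'pose']
```

View pics/top0.png

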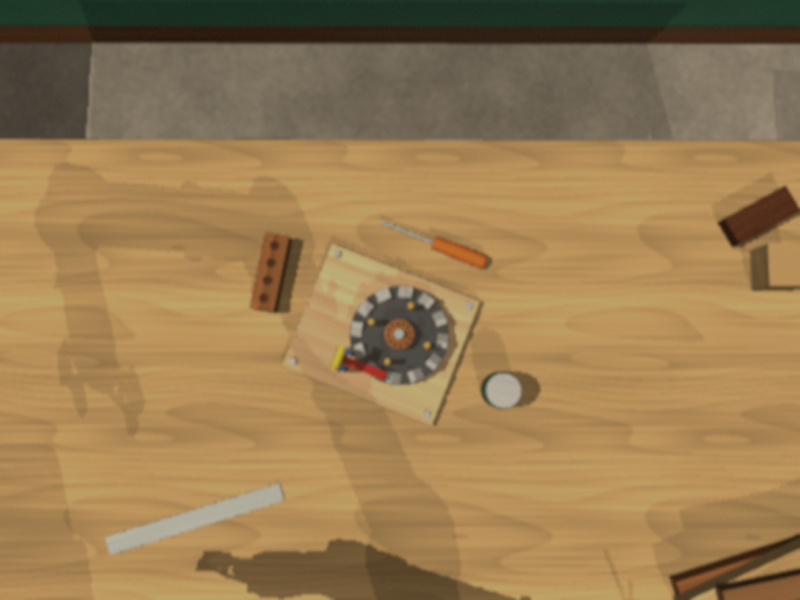

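View pics/side0.png

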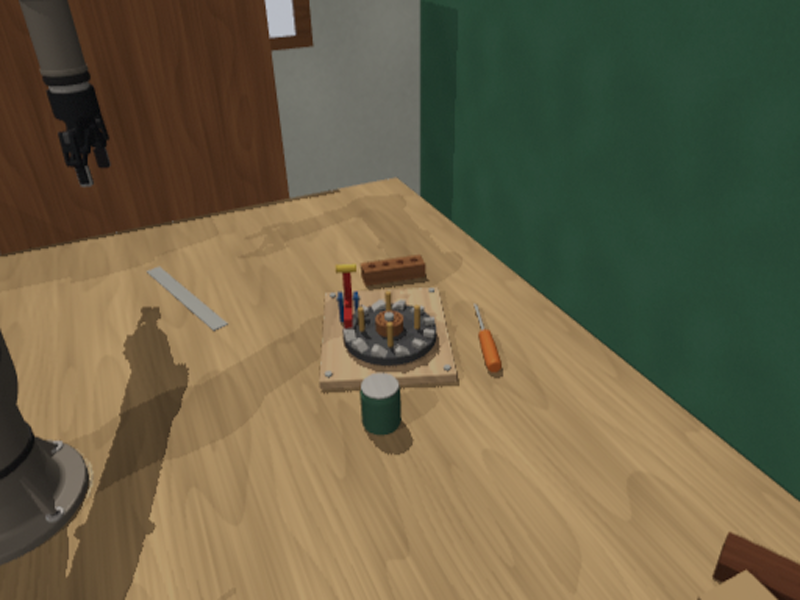

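The top view shows the nut at (399,334), pegs at (371,322), (410,306), (427,345) and (387,361), and the thumb bar at (340,358). The pawl nose is near (385,375). The base corners are about (335,243), (482,300), (435,424) and (286,363), the tin is at (502,390), the driver at (435,243) and the block at (271,272). In the side view the pawl is upright and down.

```bash
cat > h.py <<'E'
import numpy as np, pickle
from scipy.spatial.transform import Rotation as R
from scipy.optimize import least_squares
def proj(c,P):
    P=np.atleast_2d(P); T=np.linalg.inv(c["pose"]); q=P@T[:3,:3].T+T[:3,3]
    return np.c_[c["cx"]+c["fx"]*q[:,0]/-q[:,2], c["cy"]+c["fy"]*-q[:,1]/-q[:,2]]
def ray(c,u,v,z):  # pixel -> world point at height z
    d=c["pose"][:3,:3]@np.array([(u-c["cx"])/c["fx"],-(v-c["cy"])/c["fy"],-1]); o=c["pose"][:3,3]
    return o+d*(z-o[2])/d[2]
def j2w(p,J):
    p=np.array(p,float); co,s=np.cos(J[2]),np.sin(J[2])
    return np.array([J[0]+co*p[0]-s*p[1],J[1]+s*p[0]+co*p[1],p[2]])
E
python3 - <<'E'
from h import *
c=pickle.load(open("top0.pkl","rb")); s=pickle.load(open("side0.pkl","rb"))
M=[((0,0,70),399,334),((48,0,85),410,306),((0,48,85),371,322),((-48,0,85),387,361),((0,-48,85),427,345),
((105,165,18),335,243),((105,-105,18),482,300),((-120,-105,18),435,424),((-120,165,18),286,363),((-71,70,125),340,358)]
S=[((0,0,70),390,315),((48,0,85),417,309),((0,48,85),388,294),((-48,0,85),361,308),((0,-48,85),390,325),((-71,70,125),346,269),((-120,-105,18),320,378),((105,-105,18),457,374)]
def f(J,cams=((c,M),(s,S))):
    return np.concatenate([(proj(k,[j2w(m[0],J) for m in L])*1.5625-np.array([m[1:] for m in L])).ravel() for k,L in cams])
for cams in (((c,M),),((s,S),),((c,M),(s,S))):
    r=least_squares(lambda J:f(J,cams),[550,50,1.0],loss='soft_l1'); print(r.x, np.degrees(r.x[2])); 
print(f(r.x).reshape(-1,2).round(1).tolist())
J=r.x
np.save("J.npy",J)
for n,p in dict(thumb=(-71,70,125),pivot=(-71,70,62),peg0=(48,0,85),peg1=(0,48,85),peg2=(-48,0,85),peg3=(0,-48,85)).items(): print(n,j2w(p,J).round(1))
print("tin",ray(c,502/1.5625,390/1.5625,75),"block",ray(c,276/1.5625,272/1.5625,34))
E
```

```text
[603.18155725  76.46372688 -56.92243742] -3261.415424036021
[ 6.04138955e+02  7.73381639e+01 -3.81231035e-01] -21.842929311739084
[ 6.03471729e+02  7.65683595e+01 -3.75782418e-01] -21.530746574964155
[[1.0, -0.6], [1.1, -1.3], [0.7, -0.4], [1.5, 0.1], [1.1, -0.9], [-1.9, -1.0], [-0.5, 0.6], [-2.6, 2.0], [-4.0, 2.5], [-0.8, -0.5], [-0.8, 0.3], [0.1, -2.4], [-0.3, -1.1], [-0.3, 1.4], [0.4, -0.7], [0.0, -0.1], [-1.3, 4.5], [0.7, 1.0]]
thumb [563.1 167.7 125. ]
pivot [563.1 167.7  62. ]
peg0 [648.1  59.   85. ]
peg1 [621.1 121.2  85. ]
peg2 [558.8  94.2  85. ]
peg3 [585.9  31.9  85. ]
tin [514.139131   -85.22148568  75.        ] block [707.53314269 284.24826452  34.        ]
```

Both cameras agree on the jig pose to about 2 mm: (603.5, 76.5), yaw −21.5°. I'll push with shut fingers pointing down and the jaw axis along the jig's x.

```bash
cat > go.py <<'E'
# usage: go.py x y z(tip) in jig frame -> remaining turn, slide in tool axes
import sys
from h import *
from bench import robot
J=np.load("J.npy"); o=robot.get_obs(); Rt=R.from_quat(o["tcp_rot"]); A=Rt.as_matrix()
jy=np.array([-np.sin(J[2]),np.cos(J[2]),0]); jx=np.array([np.cos(J[2]),np.sin(J[2]),0])
tip=o["eef_pos"]+19*A[:,0]; d=tip-[J[0],J[1],0]
print("t %.2f tip jig %s force jig %s open %.2f j %s"%(o["clock"],np.round([d@jx,d@jy,tip[2]],1),np.round([o["force"]@jx,o["force"]@jy,o["force"][2]],1),o["opening"],o["joints"].round(2)))
best=None
for s in (1,-1):
    X=np.array([0,0,-1.]); Y=s*jx; W=np.c_[X,Y,np.cross(X,Y)]
    rv=np.degrees((Rt.inv()*R.from_matrix(W)).as_rotvec())
    if best is None or np.linalg.norm(rv)<np.linalg.norm(best[0]): best=(rv,W)
print("turn(tool,deg)",best[0].round(1)," aligned tool z in jig:",np.round([best[1][:,2]@jx,best[1][:,2]@jy],2))
if len(sys.argv)>1:
    p=j2w([float(a) for a in sys.argv[1:4]],J)-tip
    print("slide now axes",(A.T@p).round(1)," if aligned",(best[1].T@p).round(1))
E
python3 go.py -71 20 180
```

```text
t 0.10 tip jig [-531.6  256.6  230.3] force jig [ 0.2 -0.5 -0.7] open 1.00 j [-1.23  0.31  0.01  1.51 -0.    1.32 -0.03]
turn(tool,deg) [89.8  0.1  0.1]  aligned tool z in jig: [-0. -1.]
slide now axes [  50.9 -235.2  461.3]  if aligned [ 50.3 460.6 236.6]
```

```bash
python3 -m pendant '{"slide":[[0,0,0],[0,0,0],[0,0,0],[0,0,0],[0,0,0],[0,0,0],[0,0,0],[0,0,0],[0,0,0],[0,0,0]],"delta_rot":[[7,0,0],[7,0,0],[7,0,0],[7,0,0],[7,0,0],[7,0,0],[7,0,0],[7,0,0],[7,0,0],[7,0,0]],"hand":[0,0,0,0,0,0,0,0,0,0]}' 20
python3 -m pendant '{"slide":[[0,0,0],[0,0,0],[0,0,0],[0,0,0]],"delta_rot":[[7,0,0],[7,0,0],[5.8,0,0],[0,0,0]],"hand":[0,0,0,0]}'
python3 go.py -71 20 180
```

```text
clock: 0.93
eef_pos: [203.1, 510.7, 249.7]
tcp_rot: [-0.508, -0.491, 0.509, -0.491]
force: [0.1, 0.6, -0.1]
opening: 0.003
clock: 1.27
eef_pos: [203.2, 510.7, 249.7]
tcp_rot: [-0.584, -0.397, 0.585, -0.398]
force: [0.1, -1.0, 0.6]
opening: -0.001
t 1.27 tip jig [-531.7  256.9  230.7] force jig [ 0.4 -0.9  0.6] open -0.00 j [-1.42  0.31  0.26  1.52 -0.08  1.32 -1.53]
turn(tool,deg) [-0.1  0.1 -0. ]  aligned tool z in jig: [-0. -1.]
slide now axes [ 51.1 460.9 236.4]  if aligned [ 50.7 460.7 236.9]
```

```bash
python3 -m pendant '{"slide":[[0,30,15],[0,30,15],[0,30,15],[0,30,15],[0,30,15],[0,30,15],[0,30,15],[0,30,15],[0,30,15],[0,30,15]],"delta_rot":[[0,0,0],[0,0,0],[0,0,0],[0,0,0],[0,0,0],[0,0,0],[0,0,0],[0,0,0],[0,0,0],[0,0,0]],"hand":[0,0,0,0,0,0,0,0,0,0]}'
python3 -m pendant '{"slide":[[5,27,15],[10,27,15],[10,27,15],[10,27,15],[10,27,15],[0,26,12],[0,0,0]],"delta_rot":[[0,0,0],[0,0,0],[0,0,0],[0,0,0],[0,0,0],[0,0,0],[0,0,0]],"hand":[0,0,0,0,0,0,0]}'
python3 go.py -71 30 105
```

```text
clock: 2.1
eef_pos: [428.2, 260.1, 250.2]
tcp_rot: [-0.584, -0.399, 0.584, -0.399]
force: [1.0, -0.0, -0.1]
opening: -0.0
clock: 2.68
eef_pos: [548.4, 113.7, 204.5]
tcp_rot: [-0.585, -0.394, 0.587, -0.398]
force: [0.8, -1.7, 1.2]
opening: -0.005
t 2.68 tip jig [-64.8  14.2 185.5] force jig [ 1.4 -1.3  1.2] open -0.00 j [-0.64  0.39  0.55  1.57 -0.21  1.23 -0.44]
turn(tool,deg) [-0.4  0.3 -0.2]  aligned tool z in jig: [-0. -1.]
slide now axes [ 80.4  -6.6 -16.2]  if aligned [ 80.5  -6.2 -15.8]
```

```bash
python3 -m pendant '{"slide":[[20,-2,-5],[20,-2,-5],[20,-2,-6],[16,0,0],[4,0,0],[0,0,0]],"delta_rot":[[-0.4,0.3,0],[0,0,0],[0,0,0],[0,0,0],[0,0,0],[0,0,0]],"hand":[0,0,0,0,0,0]}'
python3 go.py -71 50 105
python3 - <<'E'
from bench import eyes
import cv2,numpy as np
def crop(n,x,y,w,h):
    return cv2.resize(eyes.camera(n)["color"][y:y+h,x:x+w,::-1],(400,400),interpolation=cv2.INTER_CUBIC)
cv2.imwrite("pics/p3.png",np.hstack([crop("side",180,110,130,130),crop("top",170,150,130,130)]))
E
```

```text
clock: 3.18
eef_pos: [544.3, 139.0, 123.9]
tcp_rot: [0.583, 0.402, -0.582, 0.399]
force: [0.2, -0.1, -0.3]
opening: 0.001
t 3.18 tip jig [-78.   36.5 104.9] force jig [ 0.2 -0.  -0.3] open 0.00 j [-0.65  0.47  0.51  1.67 -0.26  1.07 -0.42]
turn(tool,deg) [ 0.5 -0.2  0.2]  aligned tool z in jig: [-0. -1.]
slide now axes [ -0.1   7.1 -13.5]  if aligned [ -0.1   7.  -13.5]
```

View pics/p3.png

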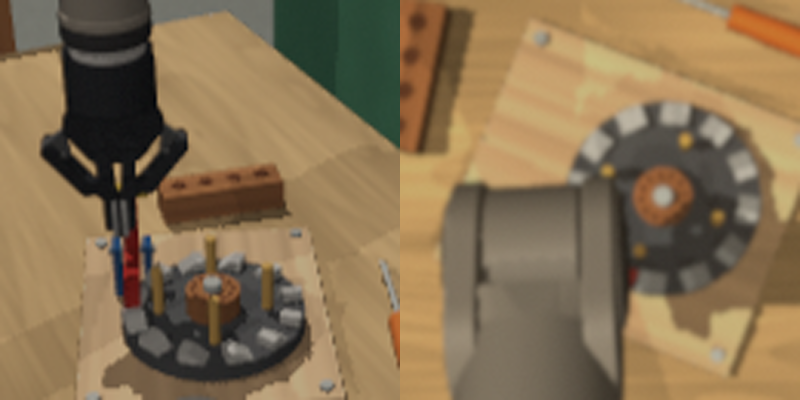

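The side view shows the shut fingers in front of the lever at (118,215) with the pawl still down, and in the top view the arm hides the pawl. I'll fix the x offset, then push toward +y.

```bash
python3 -m pendant '{"slide":[[0,4,-3],[0,3,-3],[0,0,-3],[0,0,-3],[0,0,-3],[0,0,-3],[0,0,-3],[0,0,-3],[0,0,-3],[0,0,-3]],"delta_rot":[[0,0,0],[0,0,0],[0,0,0],[0,0,0],[0,0,0],[0,0,0],[0,0,0],[0,0,0],[0,0,0],[0,0,0]],"hand":[0,0,0,0,0,0,0,0,0,0]}'
python3 go.py -71 95 105
```

```text
clock: 4.12
eef_pos: [563.2, 164.7, 125.4]
tcp_rot: [0.585, 0.401, -0.582, 0.399]
force: [0.9, -0.7, 0.4]
opening: 0.002
t 4.12 tip jig [-69.8  67.2 106.4] force jig [ 1.  -0.3  0.4] open 0.00 j [-0.66  0.51  0.5   1.6  -0.27  1.09 -0.46]
turn(tool,deg) [ 0.4 -0.3  0. ]  aligned tool z in jig: [-0. -1.]
slide now axes [  1.6  -1.  -27.8]  if aligned [  1.4  -1.2 -27.8]
```

```bash
python3 -m pendant '{"slide":[[0,0,-3],[0,0,-3],[0,0,-3],[0,0,-3],[0,0,-3],[0,0,-3],[0,0,-3],[0,0,-3],[0,0,-2],[0,0,0]],"delta_rot":[[0,0,0],[0,0,0],[0,0,0],[0,0,0],[0,0,0],[0,0,0],[0,0,0],[0,0,0],[0,0,0],[0,0,0]],"hand":[0,0,0,0,0,0,0,0,0,0]}'
python3 go.py -71 100 105
python3 - <<'E'
from bench import eyes
import cv2,numpy as np
cv2.imwrite("pics/p4.png",cv2.resize(eyes.camera("side")["color"][110:240,180:310,::-1],(600,600),interpolation=cv2.INTER_CUBIC))
E
```

```text
clock: 4.95
eef_pos: [572.6, 189.6, 125.7]
tcp_rot: [0.585, 0.401, -0.581, 0.399]
force: [-0.6, -0.1, 0.7]
opening: 0.0
t 4.95 tip jig [-70.2  94.  106.7] force jig [-0.5 -0.3  0.7] open 0.00 j [-0.68  0.54  0.5   1.55 -0.28  1.11 -0.49]
turn(tool,deg) [ 0.5 -0.3 -0. ]  aligned tool z in jig: [-0. -1.]
slide now axes [ 1.7 -0.7 -6. ]  if aligned [ 1.7 -0.8 -6. ]
```

View pics/p4.png

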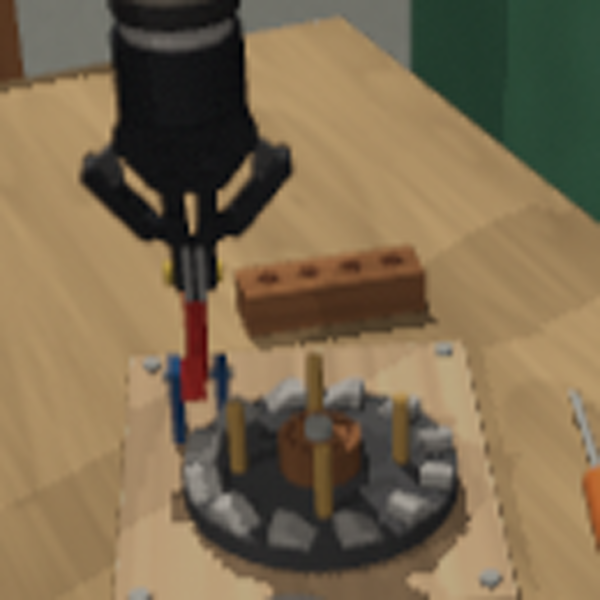

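The nose bar is raised and the yellow bar is still against the fingers at (195,270). I'll push further, past the balance point.

```bash
python3 -m pendant '{"slide":[[0,0,-3],[0,0,-3],[0,0,-3],[0,0,-3],[0,0,-2],[0,0,0],[0,0,0],[0,0,0],[0,0,0]],"delta_rot":[[0,0,0],[0,0,0],[0,0,0],[0,0,0],[0,0,0],[0,0,0],[0,0,0],[0,0,0],[0,0,0]],"hand":[0,0,0,0,0,0,0,0,0]}'
python3 go.py 48 30 160
python3 - <<'E'
from bench import eyes
import cv2,numpy as np
cv2.imwrite("pics/p5.png",cv2.resize(eyes.camera("side")["color"][110:240,180:310,::-1],(600,600),interpolation=cv2.INTER_CUBIC))
E
```

```text
clock: 5.75
eef_pos: [577.5, 201.5, 125.8]
tcp_rot: [0.585, 0.401, -0.582, 0.399]
force: [0.1, -0.2, 0.7]
opening: 0.002
t 5.75 tip jig [-70.  106.8 106.8] force jig [ 0.2 -0.2  0.7] open 0.00 j [-0.69  0.56  0.49  1.53 -0.29  1.12 -0.51]
turn(tool,deg) [ 0.4 -0.3 -0. ]  aligned tool z in jig: [-0. -1.]
slide now axes [-53.6 117.5  77.4]  if aligned [-53.2 118.   76.8]
```

View pics/p5.png

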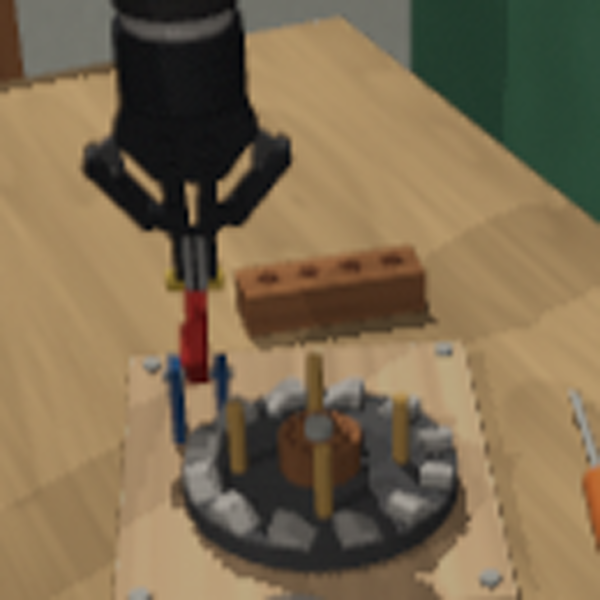

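Run:
```python
from h import *
J=np.load("J.npy"); s=pickle.load(open("side0.pkl","rb"))
for a in (0,.6,.7,.8,.9,1,1.1,1.35):
    th=j2w([-71,70+63*np.sin(a),62+63*np.cos(a)],J); no=j2w([-71,70-74*np.cos(a),62+74*np.sin(a)],J)
    print(a,((proj(s,[th,no])-[180,110])*600/130).round(0).tolist())
```

```text
0 [[191.0, 286.0], [197.0, 445.0]]
0.6 [[193.0, 273.0], [193.0, 372.0]]
0.7 [[193.0, 274.0], [192.0, 359.0]]
0.8 [[194.0, 276.0], [192.0, 347.0]]
0.9 [[195.0, 280.0], [191.0, 334.0]]
1 [[195.0, 284.0], [191.0, 323.0]]
1.1 [[196.0, 289.0], [190.0, 311.0]]
1.35 [[197.0, 305.0], [190.0, 287.0]]
```

The bar at (195,285) and the nose end put the pawl at about 0.9 to 1.0 rad, so it's past balance. I'll push a little further and then lift clear.

```bash
python3 -m pendant '{"slide":[[0,0,-3],[0,0,-3],[0,0,-2],[0,0,0],[0,0,0],[0,0,0]],"delta_rot":[[0,0,0],[0,0,0],[0,0,0],[0,0,0],[0,0,0],[0,0,0]],"hand":[0,0,0,0,0,0]}'
python3 go.py 48 30 160
python3 - <<'E'
from bench import eyes
import cv2,numpy as np
cv2.imwrite("pics/p6.png",cv2.resize(eyes.camera("side")["color"][110:240,180:310,::-1],(600,600),interpolation=cv2.INTER_CUBIC))
E
```

```text
clock: 6.3
eef_pos: [580.3, 209.1, 125.7]
tcp_rot: [0.585, 0.401, -0.582, 0.399]
force: [0.8, -0.7, -1.1]
opening: -0.002
t 6.30 tip jig [-70.2 114.9 106.7] force jig [ 1.  -0.3 -1.1] open -0.00 j [-0.7   0.57  0.49  1.51 -0.29  1.13 -0.52]
turn(tool,deg) [ 0.4 -0.3  0. ]  aligned tool z in jig: [-0. -1.]
slide now axes [-53.7 117.5  85.6]  if aligned [-53.3 118.2  84.9]
```

View pics/p6.png

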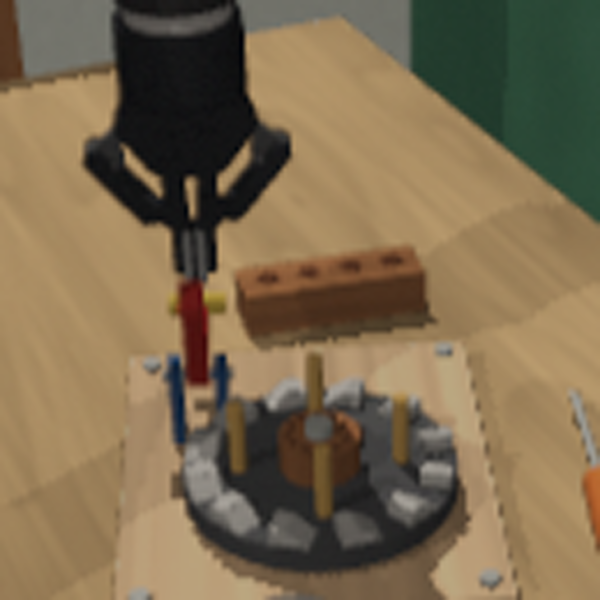

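The pawl is thrown back: the bar at (197,303) matches the 1.35 prediction. Next I'll lift and go over beside peg0.

```bash
python3 -m pendant '{"slide":[[-20,0,0],[-20,0,0],[-15,15,5],[0,20,16],[0,20,16],[0,20,16],[0,20,16],[0,20,16],[0,2,0],[0,0,0]],"delta_rot":[[0,0,0],[0,0,0],[0,0,0],[0,0,0],[0,0,0],[0,0,0],[0,0,0],[0,0,0],[0.4,-0.3,0],[0,0,0]],"hand":[0,0,0,0,0,0,0,0,0,0]}'
python3 go.py 48 30 62
```

```text
clock: 7.18
eef_pos: [659.5, 84.3, 180.2]
tcp_rot: [-0.585, -0.396, 0.586, -0.397]
force: [-0.2, 0.2, -1.1]
opening: -0.0
t 7.18 tip jig [ 49.3  27.8 161.2] force jig [-0.2  0.1 -1.1] open -0.00 j [-0.46  0.63  0.52  1.28 -0.31  1.31 -0.32]
turn(tool,deg) [-0.2  0.1 -0.1]  aligned tool z in jig: [-0. -1.]
slide now axes [99.2 -1.5 -2.4]  if aligned [99.2 -1.3 -2.2]
```

```bash
python3 -m pendant '{"slide":[[25,-1,-2],[25,0,0],[25,0,0],[15,0,0],[9,0,0],[0,0,0]],"delta_rot":[[0,0,0],[0,0,0],[0,0,0],[0,0,0],[0,0,0],[0,0,0]],"hand":[0,0,0,0,0,0]}'
python3 go.py 46 16 62
```

```text
clock: 7.68
eef_pos: [656.4, 91.6, 78.7]
tcp_rot: [-0.583, -0.4, 0.585, -0.397]
force: [0.1, -0.2, -0.0]
opening: -0.003
t 7.68 tip jig [43.6 33.4 59.7] force jig [ 0.2 -0.1 -0. ] open -0.00 j [-0.46  0.71  0.49  1.4  -0.35  1.12 -0.29]
turn(tool,deg) [0.1 0.1 0.3]  aligned tool z in jig: [-0. -1.]
slide now axes [-2.3  2.3 17.4]  if aligned [-2.3  2.4 17.4]
```

```bash
python3 -m pendant '{"slide":[[0,2,5],[0,0,5],[0,0,3],[0,0,3],[0,0,3],[0,0,3],[0,0,3],[0,0,3],[0,0,3],[0,0,3]],"delta_rot":[[0,0,0],[0,0,0],[0,0,0],[0,0,0],[0,0,0],[0,0,0],[0,0,0],[0,0,0],[0,0,0],[0,0,0]],"hand":[0,0,0,0,0,0,0,0,0,0]}'
python3 -m pendant '{"slide":[[0,0,2],[0,0,2],[0,0,0],[0,0,0],[0,0,0]],"delta_rot":[[0,0,0],[0,0,0],[0,0,0],[0,0,0],[0,0,0]],"hand":[0,0,0,0,0]}'
python3 go.py 46 -7 62
python3 - <<'E'
from bench import eyes
import cv2,numpy as np,pickle
c=eyes.camera("side"); pickle.dump(c,open("side7.pkl","wb"))
cv2.imwrite("pics/p7.png",cv2.resize(c["color"][160:240,200:300,::-1],(800,640),interpolation=cv2.INTER_CUBIC)[:600])
E
```

```text
clock: 8.52
eef_pos: [647.1, 58.2, 81.0]
tcp_rot: [-0.584, -0.399, 0.585, -0.397]
force: [-1.3, 3.5, 1.3]
opening: -0.002
clock: 8.93
eef_pos: [646.6, 52.2, 81.1]
tcp_rot: [-0.584, -0.397, 0.585, -0.398]
force: [0.2, 0.1, -0.0]
opening: -0.001
t 8.93 tip jig [49.1 -6.9 62.1] force jig [ 0.1  0.2 -0. ] open -0.00 j [-0.42  0.68  0.49  1.45 -0.34  1.1  -0.24]
turn(tool,deg) [-0.   0.1 -0. ]  aligned tool z in jig: [-0. -1.]
slide now axes [ 0.1 -3.1  0.1]  if aligned [ 0.1 -3.1  0.1]
```

View pics/p7.png

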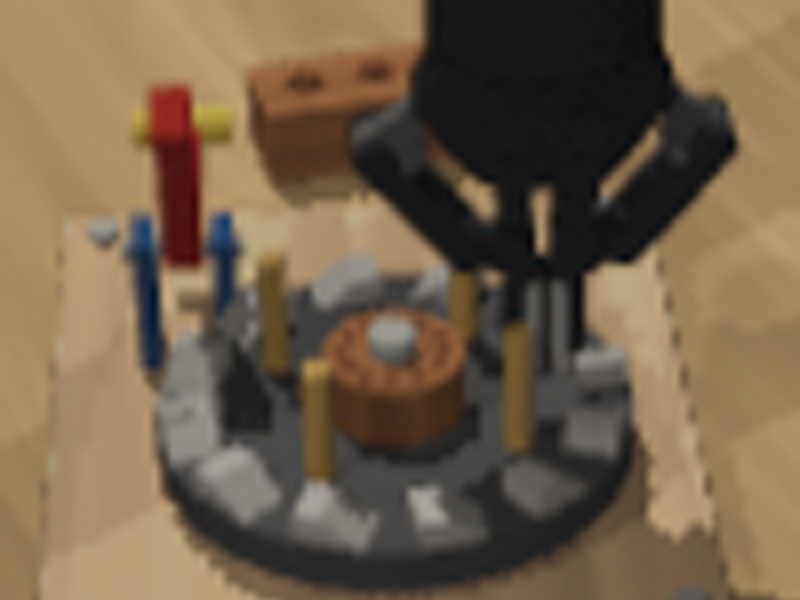

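Peg tops are visible at (272,257), (316,366) and (516,328), and the pawl is still thrown back at (175,120). I'll fit the wheel angle from those peg tops.

Run:
```python
from h import *
J=np.load("J.npy"); s=pickle.load(open("side0.pkl","rb"))
def fit(pts,off,sc):
    f=lambda q:np.concatenate([(proj(s,j2w([48*np.cos(k*np.pi/2-q[0]),48*np.sin(k*np.pi/2-q[0]),85],J))[0]-off)*sc-p for k,p in pts.items()])
    r=least_squares(f,[.3]); return r.x,r.fun.round(1)
print(fit({2:(272,257),3:(316,366),0:(516,328)},[200,160],8))
print(fit({0:(417,309),1:(388,294),2:(361,308),3:(390,325)},[0,0],1.5625))
```

```text
(array([0.58342073]), array([-2.5,  2.4, -0.7,  4.5,  2.3,  8.2]))
(array([0.03781321]), array([ 0.2, -1.8,  0.7, -1.2, -0.3,  0.8, -0.7, -0.6]))
```

The fit gives about 0.545 after subtracting the start bias, which should be inside the notch window. I'll retract and move over to push the pawl down.

```bash
python3 -m pendant '{"slide":[[0,0,-5],[-25,0,0],[-30,0,0],[-30,0,0],[-20,-5,-5],[0,-20,-15],[0,-25,-20],[0,-25,-20],[0,-25,-20],[0,-20,-17]],"delta_rot":[[0,0,0],[0,0,0],[0,0,0],[0,0,0],[0,0,0],[0,0,0],[0,0,0],[0,0,0],[0,0,0],[0,0,0]],"hand":[0,0,0,0,0,0,0,0,0,0]}'
python3 -m pendant '{"slide":[[0,0,0],[0,0,0]],"delta_rot":[[0,0,0],[0,0,0]],"hand":[0,0]}'
python3 go.py -71 95 105
```

```text
clock: 9.82
eef_pos: [570.9, 194.9, 186.3]
tcp_rot: [-0.584, -0.399, 0.584, -0.398]
force: [-0.1, 0.3, -1.0]
opening: -0.001
clock: 9.98
eef_pos: [571.3, 195.2, 186.2]
tcp_rot: [-0.583, -0.4, 0.584, -0.399]
force: [0.2, 0.0, -0.2]
opening: -0.001
t 9.98 tip jig [-73.5  98.6 167.2] force jig [ 0.1  0.1 -0.2] open -0.00 j [-0.7   0.49  0.51  1.47 -0.25  1.24 -0.53]
turn(tool,deg) [ 0.3 -0.   0. ]  aligned tool z in jig: [-0. -1.]
slide now axes [62.2  2.6  3.6]  if aligned [62.2  2.5  3.6]
```

```bash
python3 -m pendant '{"slide":[[20,2,3],[20,0,0],[15,0,0],[7,0,0],[0,0,3],[0,0,3],[0,0,3],[0,0,3],[0,0,3],[0,0,3]],"delta_rot":[[0,0,0],[0,0,0],[0,0,0],[0,0,0],[0,0,0],[0,0,0],[0,0,0],[0,0,0],[0,0,0],[0,0,0]],"hand":[0,0,0,0,0,0,0,0,0,0]}'
python3 -m pendant '{"slide":[[0,0,3],[0,0,3],[0,0,3],[0,0,3],[0,0,3],[0,0,3],[0,0,3],[0,0,3],[0,0,3],[0,0,3]],"delta_rot":[[0,0,0],[0,0,0],[0,0,0],[0,0,0],[0,0,0],[0,0,0],[0,0,0],[0,0,0],[0,0,0],[0,0,0]],"hand":[0,0,0,0,0,0,0,0,0,0]}'
python3 go.py -71 28 105
```

```text
clock: 10.82
eef_pos: [567.1, 172.2, 125.3]
tcp_rot: [0.585, 0.398, -0.584, 0.398]
force: [1.0, 0.3, -0.8]
opening: 0.005
clock: 11.65
eef_pos: [555.3, 143.9, 124.3]
tcp_rot: [-0.584, -0.398, 0.585, -0.398]
force: [0.1, 0.6, 0.2]
opening: 0.003
t 11.65 tip jig [-69.5  45.  105.3] force jig [-0.1  0.6  0.2] open 0.00 j [-0.65  0.49  0.51  1.64 -0.26  1.08 -0.44]
turn(tool,deg) [0. 0. 0.]  aligned tool z in jig: [-0. -1.]
slide now axes [ 0.3 -1.5 17. ]  if aligned [ 0.3 -1.5 17. ]
```

```bash
python3 -m pendant '{"slide":[[0,0,3],[0,0,3],[0,0,3],[0,0,3],[0,0,3],[0,0,3],[0,0,0],[0,0,0],[0,0,0],[0,0,0]],"delta_rot":[[0,0,0],[0,0,0],[0,0,0],[0,0,0],[0,0,0],[0,0,0],[0,0,0],[0,0,0],[0,0,0],[0,0,0]],"hand":[0,0,0,0,0,0,0,0,0,0]}'
python3 -m pendant '{"slide":[[-20,0,0],[-25,0,0],[-25,20,0],[-5,25,0],[0,30,0],[0,30,0],[0,15,0],[0,0,0]],"delta_rot":[[0,0,0],[0,0,0],[0,0,0],[0,0,0],[0,0,0],[0,0,0],[0,0,0],[0,0,0]],"hand":[0,0,0,0,0,0,0,0]}'
python3 go.py 42 10 62
python3 - <<'E'
from bench import eyes
import cv2,numpy as np,pickle
c=eyes.camera("side"); pickle.dump(c,open("side8.pkl","wb"))
cv2.imwrite("pics/p8.png",cv2.resize(c["color"][160:240,200:300,::-1],(800,640),interpolation=cv2.INTER_CUBIC)[:600])
E
```

```text
clock: 12.48
eef_pos: [548.9, 127.9, 124.3]
tcp_rot: [0.584, 0.398, -0.584, 0.398]
force: [0.1, 0.3, 0.4]
opening: 0.002
clock: 13.15
eef_pos: [663.0, 80.5, 198.5]
tcp_rot: [-0.585, -0.396, 0.585, -0.398]
force: [-0.3, 0.1, -1.1]
opening: 0.003
t 13.15 tip jig [ 54.   25.5 179.5] force jig [-0.3 -0.  -1.1] open 0.00 j [-0.45  0.62  0.53  1.24 -0.3   1.35 -0.32]
turn(tool,deg) [-0.2  0.1 -0.2]  aligned tool z in jig: [-0. -1.]
slide now axes [117.5 -12.3  15.2]  if aligned [117.5 -12.   15.5]
```

View pics/p8.png

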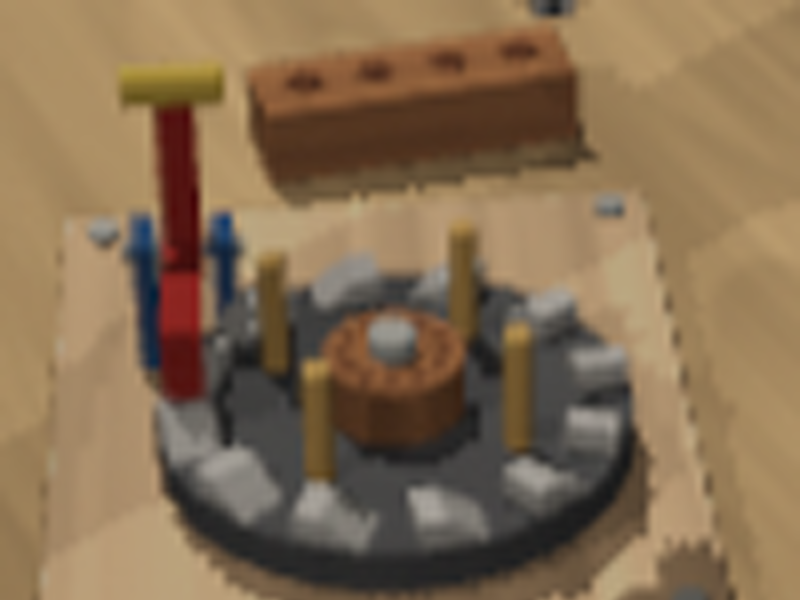

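The pawl has dropped: bar at (171,84), nose end at (182,395). I'll compare it with the start image numerically, since 0.13 rad would move the nose about 4 px.

Run:
```python
from h import *
import cv2
J=np.load("J.npy")
s0=pickle.load(open("side0.pkl","rb"))
def fit(pts):
    f=lambda q:np.concatenate([(proj(s0,j2w([48*np.cos(k*np.pi/2-q[0]),48*np.sin(k*np.pi/2-q[0]),85],J))[0]-[200,160])*8-p for k,p in pts.items()])
    r=least_squares(f,[.5]); return r.x,r.fun.round(1)
print(fit({2:(272,257),3:(316,366),0:(516,328),1:(463,228)}))
for n in ("side0","side8"):
    im=pickle.load(open(n+".pkl","rb"))["color"][160:225,205:240].astype(float); r,g,b=im[...,0],im[...,1],im[...,2]
    red=np.clip((r-2.2*np.maximum(g,b))/100,0,1); yel=np.clip((np.minimum(r,g)-2.5*b)/100,0,1)*(np.arange(65)<20)[:,None]
    v,u=np.mgrid[:65,:35]
    for m in (red,yel): print(n,m.sum().round(2),(m*u).sum()/m.sum(),(m*v).sum()/m.sum(), np.where(m.sum(1)>.6)[0][[0,-1]])
for a in (0,.03,.07,.13): print(a,proj(s0,[j2w([-71,70+63*np.sin(a),62+63*np.cos(a)],J),j2w([-71,70-74*np.cos(a)-21*np.sin(a),62+74*np.sin(a)-21*np.cos(a)],J)]).round(2).tolist())
a=cv2.resize(pickle.load(open("side0.pkl","rb"))["color"][160:240,200:250,::-1],(400,600),interpolation=cv2.INTER_NEAREST)
b=cv2.resize(pickle.load(open("side8.pkl","rb"))["color"][160:240,200:250,::-1],(400,600),interpolation=cv2.INTER_NEAREST)
cv2.imwrite("pics/p9.png",np.hstack([a,b]))
```

```text
(array([0.5834536]), array([-2.5,  2.4, -0.7,  4.5,  2.3,  8.2, -0.1,  0.3]))
side0 67.46 17.14405146601049 33.57178856244997 [15 48]
side0 1.59 16.21069182389937 12.566037735849056 [13 13]
side8 63.34 17.14423289444602 32.672539547219856 [14 48]Traceback (most recent call last):
  File "<stdin>", line 13, in <module>
IndexError: index 0 is out of bounds for axis 0 with size 0
```

Run:
```python
from h import *
import cv2
J=np.load("J.npy")
s0=pickle.load(open("side0.pkl","rb")); s8=pickle.load(open("side8.pkl","rb"))
for a in (0,.03,.07,.13): print(a,proj(s0,[j2w([-71,70+63*np.sin(a),62+63*np.cos(a)],J),j2w([-71,70-74*np.cos(a)-21*np.sin(a),62+74*np.sin(a)-21*np.cos(a)],J)]).round(2).tolist())
f=lambda s:cv2.cvtColor(s["color"],cv2.COLOR_RGB2GRAY).astype(np.float32)
for nm,(y0,y1,x0,x1) in dict(bar=(165,178,208,232),nose=(192,212,216,228),block=(165,186,232,272),cheek=(185,205,212,218)).items():
    t=f(s0)[y0:y1,x0:x1]; best=[]
    S=f(s8)[y0-6:y1+6,x0-6:x1+6]
    m=cv2.matchTemplate(cv2.resize(S,None,fx=8,fy=8,interpolation=cv2.INTER_CUBIC),cv2.resize(t,None,fx=8,fy=8,interpolation=cv2.INTER_CUBIC),cv2.TM_CCOEFF_NORMED)
    _,v,_,p=cv2.minMaxLoc(m); print(nm,"shift u,v px",(p[0]-48)/8,(p[1]-48)/8,round(v,3))
a,b=[cv2.resize(s["color"][160:240,200:250,::-1],(375,600),interpolation=cv2.INTER_CUBIC) for s in (s0,s8)]
cv2.imwrite("pics/p9.png",np.hstack([a,b]))
```

```text
0 [[221.45, 172.07], [223.18, 212.76]]
0.03 [[221.46, 171.74], [223.12, 212.22]]
0.07 [[221.47, 171.31], [223.05, 211.47]]
0.13 [[221.49, 170.75], [222.95, 210.28]]
bar shift u,v px 0.0 -1.375 0.976
nose shift u,v px 0.0 0.0 0.924
block shift u,v px -0.125 0.0 0.981
cheek shift u,v px 0.125 -0.125 0.978
```

View pics/p9.png

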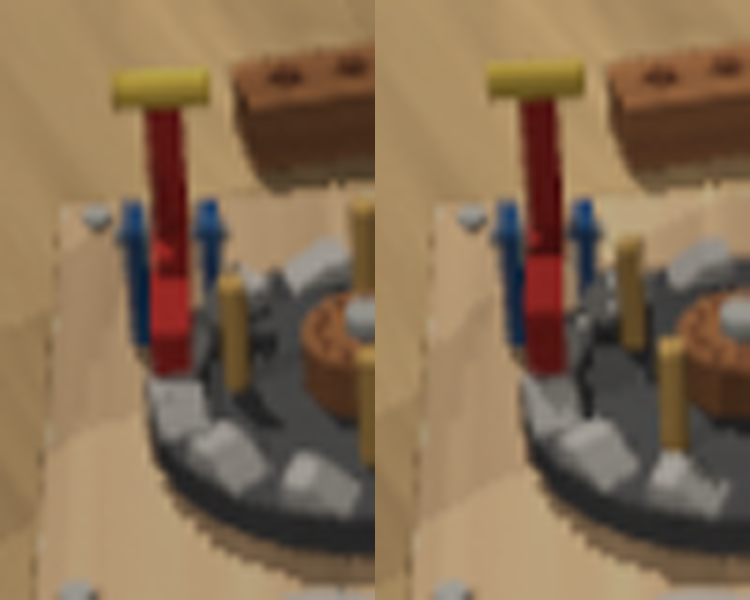

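The front face of the nose is taller than at the start, so the pawl is lying on a tooth top (~0.13) and isn't seated. I need to know whether the wheel is short or over, so I'll correlate the tooth ring between the two images.

Run:
```python
from h import *
import cv2
J=np.load("J.npy"); s0=pickle.load(open("side0.pkl","rb")); s8=pickle.load(open("side8.pkl","rb"))
r=np.linspace(58,84,40); ph=np.radians(np.arange(-360,360,.25))
def unwrap(s,z=50):
    P=np.array([j2w([a*np.cos(t),a*np.sin(t),z],J) for t in ph[:1440] for a in r]); uv=proj(s,P).astype(np.float32).reshape(1440,40,2)
    return cv2.remap(cv2.cvtColor(s["color"],cv2.COLOR_RGB2GRAY),uv[...,0],uv[...,1],cv2.INTER_CUBIC).astype(float)
A,B=unwrap(s0),unwrap(s8)   # index i -> angle -360+.25i (== mod 360)
def corr(lo,hi):
    i=np.arange(int(lo*4),int(hi*4))%1440; out=[]
    for d in np.arange(-15,15.1,.25):
        k=(i+int(round(d*4)))%1440   # feature at jig angle k in A is at i in B (moved clockwise by d)
        a=A[k].ravel();b=B[i].ravel(); out.append((np.corrcoef(a,b)[0,1],d))
    return max(out)
for lo,hi in((-150,-90),(-120,-60),(-90,-30),(-60,0),(-150,-30),(-150,0),(60,120),(0,60)): print(lo,hi,corr(lo,hi))
print("notch shift mod 30deg: d>0 = more than one notch from start")
```

```text
-150 -90 (np.float64(0.9405545914922213), np.float64(2.5))
-120 -60 (np.float64(0.8935138338410454), np.float64(2.75))
-90 -30 (np.float64(0.9237351619276578), np.float64(2.75))
-60 0 (np.float64(0.9493317638942876), np.float64(2.5))
-150 -30 (np.float64(0.9320748619521194), np.float64(2.75))
-150 0 (np.float64(0.934249515156778), np.float64(2.5))
60 120 (np.float64(0.6696495774807287), np.float64(2.0))
0 60 (np.float64(0.8996068839928091), np.float64(3.25))
notch shift mod 30deg: d>0 = more than one notch from start
```

The wheel is about 2.6° (0.046 rad) more than one notch back, so the nose sits on the edge of the next tooth's top. I'll nudge peg0 forward a few mm from its −y side, checking by correlation.

```bash
cat > wh.py <<'E'
from h import *
import cv2
from bench import eyes
J=np.load("J.npy"); s0=pickle.load(open("side0.pkl","rb")); s8=eyes.camera("side"); pickle.dump(s8,open("last.pkl","wb"))
r=np.linspace(58,84,40)
def unwrap(s):
    P=np.array([j2w([a*np.cos(t),a*np.sin(t),50],J) for t in np.radians(np.arange(1440)*.25) for a in r]); uv=proj(s,P).astype(np.float32).reshape(1440,40,2)
    return cv2.remap(cv2.cvtColor(s["color"],cv2.COLOR_RGB2GRAY),uv[...,0],uv[...,1],cv2.INTER_CUBIC).astype(float)
A,B=unwrap(s0),unwrap(s8)
for lo,hi in((-160,-110),(-150,-90),(-120,-60),(-90,-30),(-60,0),(0,60)):
    i=np.arange(lo*4,hi*4)%1440
    c,d=max((np.corrcoef(A[(i+k)%1440].ravel(),B[i].ravel())[0,1],k/4) for k in range(-60,61))
    print(f"[{lo},{hi}] over notch by {np.radians(d):.3f} rad corr {c:.2f}",end="; ")
a,b=[cv2.cvtColor(s["color"],cv2.COLOR_RGB2GRAY).astype(np.float32) for s in (s0,s8)]
red=lambda s:(s["color"][...,0]>1.8*s["color"][...,1:].max(2))&(s["color"][...,0]>140)
for n,s in(("start",s0),("now",s8)):
    m=s["color"][205-45:225,216:230].astype(float); R_=np.clip((m[...,0]-2*m[...,1:].max(2)),0,None).mean(1); print("\n",n,R_[30:54].round().astype(int),end="")
print()
E
python3 -m pendant '{"slide":[[10,-4,20],[20,-4,25],[20,-4,25],[10,0,18],[0,0,0],[0,0,0]],"delta_rot":[[0,0,0],[0,0,0],[0,0,0],[0,0,0],[0,0,0],[0,0,0]],"hand":[0,0,0,0,0,0]}'
python3 go.py 41 -62 62; python3 wh.py
```

```text
clock: 13.7
eef_pos: [615.6, 6.2, 139.1]
tcp_rot: [-0.584, -0.398, 0.585, -0.397]
force: [-0.5, 0.4, 0.7]
opening: 0.0
t 13.70 tip jig [ 37.  -61.  120.1] force jig [-0.6  0.2  0.7] open 0.00 j [-0.39  0.56  0.53  1.5  -0.3   1.17 -0.18]
turn(tool,deg) [-0.1 -0.   0.1]  aligned tool z in jig: [-0. -1.]
slide now axes [58.1  4.1  1. ]  if aligned [58.1  4.   1. ]
[-160,-110] over notch by 0.039 rad corr 0.97; [-150,-90] over notch by 0.044 rad corr 0.94; [-120,-60] over notch by 0.048 rad corr 0.89; [-90,-30] over notch by 0.048 rad corr 0.92; [-60,0] over notch by 0.044 rad corr 0.95; [0,60] over notch by 0.044 rad corr 0.46; 
 start [11 13 16 18 17 14 17 24 25 25 25 25 26 25 21 16 15 14 13  5  0  0  0  0]
 now [10 13 12 10 20 23 23 23 23 23 23 21 16 14 14 14 14 13 12  4  0  0  0  0]
```

```bash
python3 -m pendant '{"slide":[[20,4,1],[20,0,0],[13,0,0],[5,0,0],[0,0,-4],[0,0,-3],[0,0,-3],[0,0,-2],[0,0,0],[0,0,0]],"delta_rot":[[0,0,0],[0,0,0],[0,0,0],[0,0,0],[0,0,0],[0,0,0],[0,0,0],[0,0,0],[0,0,0],[0,0,0]],"hand":[0,0,0,0,0,0,0,0,0,0]}'
python3 go.py 41 -45 62; python3 wh.py
```

```text
clock: 14.58
eef_pos: [625.3, 15.2, 82.0]
tcp_rot: [0.585, 0.398, -0.584, 0.398]
force: [-0.3, 0.1, 0.2]
opening: -0.001
t 14.58 tip jig [ 42.9 -49.1  63. ] force jig [-0.3  0.   0.2] open -0.00 j [-0.38  0.64  0.51  1.53 -0.34  1.06 -0.17]
turn(tool,deg) [ 0.1 -0.  -0.1]  aligned tool z in jig: [-0. -1.]
slide now axes [ 1.  -1.9 -4.1]  if aligned [ 1.  -1.9 -4.1]
[-160,-110] over notch by 0.039 rad corr 0.97; [-150,-90] over notch by 0.044 rad corr 0.94; [-120,-60] over notch by 0.048 rad corr 0.89; [-90,-30] over notch by 0.052 rad corr 0.77; [-60,0] over notch by 0.044 rad corr 0.75; [0,60] over notch by 0.087 rad corr 0.36; 
 start [11 13 16 18 17 14 17 24 25 25 25 25 26 25 21 16 15 14 13  5  0  0  0  0]
 now [11 14 12 10 20 23 23 23 23 23 23 20 16 14 14 14 14 13 12  4  0  0  0  0]
```

Not touching yet. I'll advance in 1 mm rows.

```bash
python3 -m pendant '{"slide":[[0,0,-1],[0,0,-1],[0,0,-1],[0,0,-1],[0,0,-1],[0,0,0],[0,0,0]],"delta_rot":[[0,0,0],[0,0,0],[0,0,0],[0,0,0],[0,0,0],[0,0,0],[0,0,0]],"hand":[0,0,0,0,0,0,0]}'
python3 go.py 41 -45 62; python3 wh.py
```

```text
clock: 15.22
eef_pos: [626.7, 19.7, 81.3]
tcp_rot: [-0.584, -0.398, 0.584, -0.398]
force: [0.3, -0.1, 0.3]
opening: -0.003
t 15.22 tip jig [ 42.4 -44.4  62.3] force jig [0.4 0.  0.3] open -0.00 j [-0.39  0.64  0.51  1.52 -0.34  1.07 -0.18]
turn(tool,deg) [ 0. -0.  0.]  aligned tool z in jig: [-0. -1.]
slide now axes [ 0.3 -1.5  0.6]  if aligned [ 0.3 -1.4  0.6]
[-160,-110] over notch by 0.039 rad corr 0.97; [-150,-90] over notch by 0.044 rad corr 0.94; [-120,-60] over notch by 0.048 rad corr 0.89; [-90,-30] over notch by 0.057 rad corr 0.68; [-60,0] over notch by 0.048 rad corr 0.77; [0,60] over notch by 0.065 rad corr 0.37; 
 start [11 13 16 18 17 14 17 24 25 25 25 25 26 25 21 16 15 14 13  5  0  0  0  0]
 now [11 14 12 11 20 23 24 23 23 23 23 21 16 15 14 14 14 13 12  4  0  0  0  0]
```

```bash
python3 -m pendant '{"slide":[[0,0,-1],[0,0,-1],[0,0,-1],[0,0,-0.5],[0,0,0],[0,0,0]],"delta_rot":[[0,0,0],[0,0,0],[0,0,0],[0,0,0],[0,0,0],[0,0,0]],"hand":[0,0,0,0,0,0]}'
python3 go.py; python3 wh.py
```

```text
clock: 15.77
eef_pos: [628.0, 22.9, 81.3]
tcp_rot: [0.584, 0.398, -0.584, 0.398]
force: [1.4, 0.4, 0.2]
opening: -0.001
t 15.77 tip jig [ 42.5 -40.9  62.3] force jig [1.1 0.9 0.2] open -0.00 j [-0.39  0.64  0.51  1.52 -0.34  1.07 -0.18]
turn(tool,deg) [ 0. -0. -0.]  aligned tool z in jig: [-0. -1.]
[-160,-110] over notch by 0.039 rad corr 0.97; [-150,-90] over notch by 0.044 rad corr 0.94; [-120,-60] over notch by 0.048 rad corr 0.89; [-90,-30] over notch by 0.061 rad corr 0.67; [-60,0] over notch by 0.052 rad corr 0.79; [0,60] over notch by 0.052 rad corr 0.41; 
 start [11 13 16 18 17 14 17 24 25 25 25 25 26 25 21 16 15 14 13  5  0  0  0  0]
 now [11 13 12 10 20 23 23 23 24 23 24 20 16 14 14 14 14 13 12  4  0  0  0  0]
```

```bash
python3 -m pendant '{"slide":[[0,0,-1],[0,0,-1],[0,0,0],[0,0,0]],"delta_rot":[[0,0,0],[0,0,0],[0,0,0],[0,0,0]],"hand":[0,0,0,0]}'
python3 go.py; python3 wh.py
```

```text
clock: 16.15
eef_pos: [628.7, 24.9, 81.3]
tcp_rot: [0.584, 0.398, -0.584, 0.398]
force: [0.2, -0.7, 0.0]
opening: 0.003
t 16.15 tip jig [ 42.5 -38.8  62.3] force jig [ 0.5 -0.5  0. ] open 0.00 j [-0.4   0.65  0.51  1.51 -0.34  1.07 -0.18]
turn(tool,deg) [ 0. -0. -0.]  aligned tool z in jig: [-0. -1.]
[-160,-110] over notch by 0.039 rad corr 0.97; [-150,-90] over notch by 0.044 rad corr 0.94; [-120,-60] over notch by 0.048 rad corr 0.88; [-90,-30] over notch by 0.061 rad corr 0.67; [-60,0] over notch by 0.052 rad corr 0.80; [0,60] over notch by 0.052 rad corr 0.42; 
 start [11 13 16 18 17 14 17 24 25 25 25 25 26 25 21 16 15 14 13  5  0  0  0  0]
 now [11 14 12 11 21 23 24 23 23 24 23 20 16 14 14 14 14 13 12  4  0  0  0  0]
```

```bash
python3 -m pendant '{"slide":[[0,0,-1],[0,0,-0.5],[0,0,0],[0,0,0]],"delta_rot":[[0,0,0],[0,0,0],[0,0,0],[0,0,0]],"hand":[0,0,0,0]}'
python3 go.py; python3 wh.py
```

```text
clock: 16.53
eef_pos: [629.2, 25.9, 81.3]
tcp_rot: [-0.584, -0.398, 0.585, -0.398]
force: [-0.4, -0.7, 0.2]
opening: 0.0
t 16.53 tip jig [ 42.5 -37.7  62.3] force jig [-0.1 -0.8  0.2] open 0.00 j [-0.4   0.65  0.51  1.51 -0.34  1.07 -0.19]
turn(tool,deg) [ 0.  0. -0.]  aligned tool z in jig: [-0. -1.]
[-160,-110] over notch by 0.039 rad corr 0.97; [-150,-90] over notch by 0.044 rad corr 0.94; [-120,-60] over notch by 0.048 rad corr 0.87; [-90,-30] over notch by 0.061 rad corr 0.66; [-60,0] over notch by 0.052 rad corr 0.80; [0,60] over notch by 0.048 rad corr 0.43; 
 start [11 13 16 18 17 14 17 24 25 25 25 25 26 25 21 16 15 14 13  5  0  0  0  0]
 now [11 13 12 10 21 23 23 23 23 23 23 21 16 15 14 14 14 13 12  4  0  0  0  0]
```

```bash
python3 -m pendant '{"slide":[[0,0,-1],[0,0,-0.5],[0,0,0],[0,0,0]],"delta_rot":[[0,0,0],[0,0,0],[0,0,0],[0,0,0]],"hand":[0,0,0,0]}'
python3 go.py; python3 wh.py; python3 -c "
import pickle,cv2;c=pickle.load(open('last.pkl','rb'))
cv2.imwrite('pics/p10.png',cv2.resize(c['color'][160:240,200:300,::-1],(800,640),interpolation=cv2.INTER_CUBIC)[:600])"
```

```text
clock: 16.92
eef_pos: [629.8, 26.3, 81.4]
tcp_rot: [-0.584, -0.397, 0.585, -0.398]
force: [-0.3, -2.7, 0.7]
opening: 0.001
t 16.92 tip jig [ 42.9 -37.1  62.4] force jig [ 0.7 -2.7  0.7] open 0.00 j [-0.4   0.65  0.51  1.51 -0.34  1.07 -0.19]
turn(tool,deg) [-0.   0.1 -0. ]  aligned tool z in jig: [-0. -1.]
[-160,-110] over notch by 0.022 rad corr 0.97; [-150,-90] over notch by 0.026 rad corr 0.95; [-120,-60] over notch by 0.035 rad corr 0.87; [-90,-30] over notch by 0.048 rad corr 0.68; [-60,0] over notch by 0.039 rad corr 0.80; [0,60] over notch by 0.035 rad corr 0.41; 
 start [11 13 16 18 17 14 17 24 25 25 25 25 26 25 21 16 15 14 13  5  0  0  0  0]
 now [11 13 11 11 20 23 23 24 23 23 23 20 16 14 14 14 14 12 12  5  0  0  0  0]
```

View pics/p10.png

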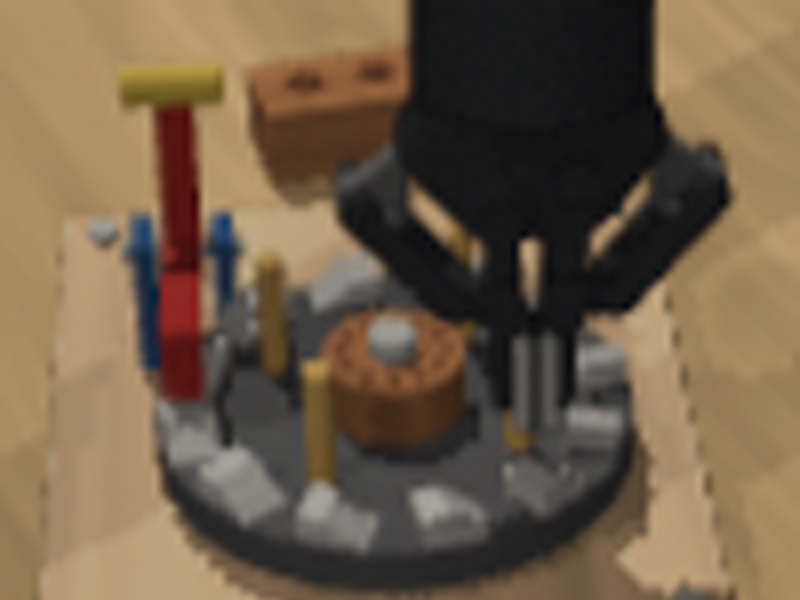

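The fingers now push peg0 at (520,430), and the wheel has moved about 0.017 forward. The nose is still up, so I'll continue.

```bash
python3 -m pendant '{"slide":[[0,0,-1],[0,0,0],[0,0,0]],"delta_rot":[[0,0,0],[0,0,0],[0,0,0]],"hand":[0,0,0]}'
python3 go.py; python3 wh.py
```

```text
clock: 17.22
eef_pos: [630.7, 27.0, 81.4]
tcp_rot: [0.585, 0.397, -0.585, 0.398]
force: [1.8, -4.3, -1.1]
opening: 0.002
t 17.22 tip jig [ 43.6 -36.1  62.4] force jig [ 3.2 -3.4 -1.1] open 0.00 j [-0.4   0.65  0.51  1.51 -0.34  1.07 -0.19]
turn(tool,deg) [-0.   0.1 -0.1]  aligned tool z in jig: [-0. -1.]
[-160,-110] over notch by 0.000 rad corr 0.99; [-150,-90] over notch by 0.000 rad corr 0.96; [-120,-60] over notch by 0.013 rad corr 0.86; [-90,-30] over notch by 0.031 rad corr 0.66; [-60,0] over notch by 0.013 rad corr 0.80; [0,60] over notch by 0.031 rad corr 0.43; 
 start [11 13 16 18 17 14 17 24 25 25 25 25 26 25 21 16 15 14 13  5  0  0  0  0]
 now [11 14 12 10 21 23 23 23 24 24 23 21 17 14 14 14 14 13 12  7  0  0  0  0]
```

```bash
python3 -m pendant '{"slide":[[0,0,-1],[0,0,0],[0,0,0]],"delta_rot":[[0,0,0],[0,0,0],[0,0,0]],"hand":[0,0,0]}'
python3 go.py; python3 wh.py
```

```text
clock: 17.52
eef_pos: [630.9, 28.5, 81.4]
tcp_rot: [0.585, 0.397, -0.585, 0.398]
force: [1.4, -3.5, -1.2]
opening: -0.002
t 17.52 tip jig [ 43.1 -34.7  62.4] force jig [ 2.6 -2.8 -1.2] open -0.00 j [-0.4   0.65  0.51  1.51 -0.34  1.07 -0.19]
turn(tool,deg) [-0.   0.  -0.1]  aligned tool z in jig: [-0. -1.]
[-160,-110] over notch by -0.031 rad corr 0.99; [-150,-90] over notch by -0.031 rad corr 0.96; [-120,-60] over notch by -0.017 rad corr 0.81; [-90,-30] over notch by 0.000 rad corr 0.64; [-60,0] over notch by -0.017 rad corr 0.80; [0,60] over notch by 0.000 rad corr 0.41; 
 start [11 13 16 18 17 14 17 24 25 25 25 25 26 25 21 16 15 14 13  5  0  0  0  0]
 now [11 12 14 14 12 11 19 23 23 24 23 23 24 22 17 14 14 13 12 12  0  0  0  0]
```

The nose signature now matches the start image, so the pawl has dropped. I'll retract away from the peg, lift clear and check.

```bash
python3 -m pendant '{"slide":[[0,0,4],[0,0,6],[-25,0,2],[-30,0,0],[-30,0,0],[-30,0,-20],[-20,10,-25],[0,10,-25],[0,0,0],[0,0,0]],"delta_rot":[[0,0,0],[0,0,0],[0,0,0],[0,0,0],[0,0,0],[0,0,0],[0,0,0],[0,0,0],[0,0,0],[0,0,0]],"hand":[0,0,0,0,0,0,0,0,0,0]}'
python3 go.py; python3 wh.py
python3 - <<'E'
import pickle,cv2,numpy as np
a,b=[cv2.resize(pickle.load(open(n,"rb"))["color"][160:240,200:250,::-1],(375,600),interpolation=cv2.INTER_CUBIC) for n in ("side0.pkl","last.pkl")]
cv2.imwrite("pics/p11.png",np.hstack([a,b]))
s0,s8=[pickle.load(open(n,"rb")) for n in ("side0.pkl","last.pkl")]
f=lambda s:cv2.cvtColor(s["color"],cv2.COLOR_RGB2GRAY).astype(np.float32)
for nm,(y0,y1,x0,x1) in dict(bar=(165,178,208,232),nose=(192,209,218,228)).items():
    up=lambda z:cv2.resize(z,None,fx=8,fy=8,interpolation=cv2.INTER_CUBIC)
    _,v,_,p=cv2.minMaxLoc(cv2.matchTemplate(up(f(s8)[y0-6:y1+6,x0-6:x1+6]),up(f(s0)[y0:y1,x0:x1]),cv2.TM_CCOEFF_NORMED)); print(nm,(p[0]-48)/8,(p[1]-48)/8,round(v,3))
E
```

```text
clock: 18.4
eef_pos: [670.2, 80.1, 215.7]
tcp_rot: [0.584, 0.401, -0.583, 0.398]
force: [0.3, 0.3, -0.7]
opening: -0.002
t 18.40 tip jig [ 60.7  27.8 196.7] force jig [ 0.2  0.4 -0.7] open -0.00 j [-0.44  0.63  0.53  1.19 -0.31  1.4  -0.31]
turn(tool,deg) [ 0.4 -0.1  0.1]  aligned tool z in jig: [-0. -1.]
[-160,-110] over notch by -0.039 rad corr 0.99; [-150,-90] over notch by -0.035 rad corr 0.96; [-120,-60] over notch by -0.026 rad corr 0.91; [-90,-30] over notch by -0.026 rad corr 0.93; [-60,0] over notch by -0.031 rad corr 0.97; [0,60] over notch by -0.026 rad corr 0.88; 
 start [11 13 16 18 17 14 17 24 25 25 25 25 26 25 21 16 15 14 13  5  0  0  0  0]
 now [11 11 14 16 14 11 13 22 24 23 23 23 24 24 19 14 13 12 12 11  1  0  0  0]
bar 0.0 -0.25 0.988
nose 0.0 -0.125 0.967
```

View pics/p11.png

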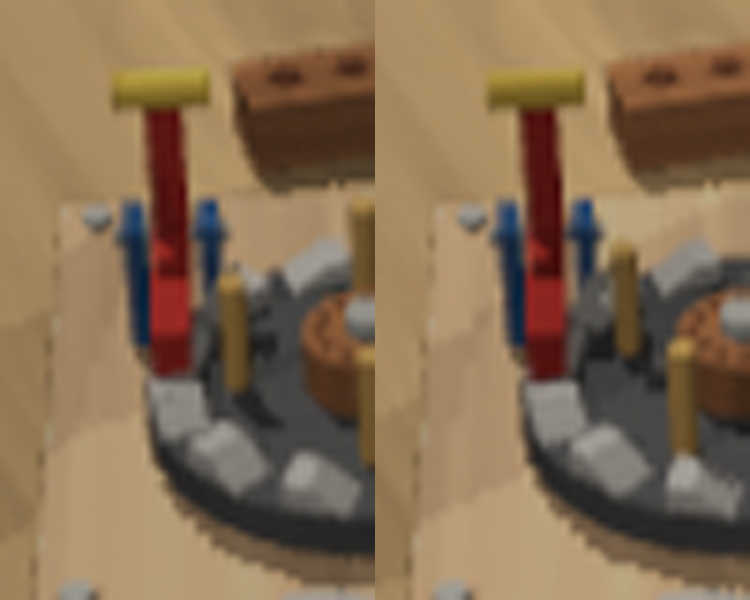

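The pawl looks seated, with the nose front face as at the start; bar shift is −0.25 px and nose −0.13 px. I'll check this independently with depth.

```bash
python3 - <<'E'
from h import *
from bench import eyes
import cv2
s0=pickle.load(open("side0.pkl","rb")); s8=pickle.load(open("side8.pkl","rb")); J=np.load("J.npy")
L=[eyes.camera("side") for _ in range(4)]
v,u=np.mgrid[:384,:512]
def cloud(s):
    z=s["range_z"].astype(float); P=np.stack([(u-s["cx"])/s["fx"]*z,-(v-s["cy"])/s["fy"]*z,-z],-1)@s["pose"][:3,:3].T+s["pose"][:3,3]
    d=P-[J[0],J[1],0]; c,n=np.cos(J[2]),np.sin(J[2]); return np.stack([d[...,0]*c+d[...,1]*n,-d[...,0]*n+d[...,1]*c,d[...,2]],-1),z>0
for nm,s in [("start",s0),("ontooth",s8)]+[("now",x) for x in L]:
    P,ok=cloud(s); c=s["color"].astype(int); red=(c[...,0]>1.8*c[...,1:].max(2))&(c[...,0]>60)&ok; ye=(np.minimum(c[...,0],c[...,1])>2*c[...,2])&ok
    box=lambda y0,y1,z0,z1:(abs(P[...,0]+71)<22)&(P[...,1]>y0)&(P[...,1]<y1)&(P[...,2]>z0)&(P[...,2]<z1)
    q=P[red&box(-2,40,58,90)]; t=P[ye&box(40,110,110,140)]
    print(nm,len(q),"arm top z",np.median(q[:,2]).round(2),q[:,2].mean().round(2),"| bar",len(t),t.mean(0).round(2))
E
python3 wh.py
```

```text
start 54 arm top z 66.86 66.08 | bar 57 [-72.13  69.76 126.32]
ontooth 60 arm top z 71.88 70.7 | bar 57 [-72.    76.97 125.81]
now 54 arm top z 66.81 65.73 | bar 57 [-72.14  69.92 126.22]
now 54 arm top z 66.78 65.96 | bar 57 [-72.14  69.86 126.26]
now 56 arm top z 66.65 65.62 | bar 57 [-72.13  69.67 126.37]
now 52 arm top z 66.87 66.0 | bar 57 [-72.14  69.88 126.24]
[-160,-110] over notch by -0.039 rad corr 0.99; [-150,-90] over notch by -0.035 rad corr 0.96; [-120,-60] over notch by -0.026 rad corr 0.91; [-90,-30] over notch by -0.026 rad corr 0.93; [-60,0] over notch by -0.031 rad corr 0.97; [0,60] over notch by -0.026 rad corr 0.88; 
 start [11 13 16 18 17 14 17 24 25 25 25 25 26 25 21 16 15 14 13  5  0  0  0  0]
 now [11 12 14 15 14 10 13 22 23 23 23 24 24 24 19 14 14 12 12 11  0  0  0  0]
```

Depth confirms it: the bar is at y 69.8 versus 69.76 at the start (77.0 when it lay on the tooth). That puts the pawl within about 0.002 rad of its start position. Handing in.

```bash
python3 -c "
from bench import robot
print(robot.sign_off())"
```

```text
the job is handed in; nothing more can be done
None
```

The wheel stands one notch back with the pawl fully down in the next notch, and I handed the job in at about 18.7 s of the 48 s. Sign-off reports no verdict, so the result below rests on my own checks.

**What I did:** Using shut fingers and pushes only, I threw the pawl back by its thumb bar. I then pushed peg0 clockwise and pushed the pawl over again. My first push turned the wheel about 0.045 rad too far, so the nose landed on top of a tooth. I nudged peg0 forward about 0.08 rad in 1 mm steps until the pawl dropped in.

**Last checks:**
- **Wheel:** it turned 0.524 − 0.03 ≈ 0.49 rad from its start by matching the tooth ring, and two readings were the same. The start angle itself is known only to about 0.04 rad, so the wheel's true angle is about 0.49–0.53, inside the 0.444–0.604 window.
- **Pawl:** averaged depth puts the thumb bar within about 0.1 mm of its start position, or about 0.002 rad.
- **Arm:** it was about 125 mm above the disc top, clear of everything I could see, and forces read under 1 N.
- **Forces:** the highest reading I saw was about 5 N, sampled only between moves.
- **Bystanders:** the block had not moved in the pictures. I did not re-measure the tin and the screwdriver, but the arm never came near them.

**Disagreements:**
- Peg positions in the image read about 0.07 rad more than the fingertip position implied, which fits 2–3 mm of pose error.
- A rougher 2D image match put the bar 0.25 px high (about 0.02 rad); I trusted the averaged depth over it.

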